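# Refill call: find the full chocolate tin

## Task

First turn the shutter on the chocolate mill's hopper so that the yellow end of its grip points at the red mark on the rim. Then find by feel which of the three identical closed tins is the heaviest, and finish while holding that one in the gripper, upright and still, over the middle of the hopper and clear of it by about a hand's breadth (8 cm); the other two must stand upright on the wooden board. Never tip a tin over or lay it down, and do not shift the two paper cups, the mug, the jar or the spoon.

Things in the scene. Friction and masses are not known exactly. Their poses are not given: they have to be found in the camera images.
- board: wooden board lying fixed on the counter, 200 (x) x 400 (y) mm, 18 mm thick. Origin: centre of its underside, so its top is at +18 mm; the three tins stand on it about 135 mm apart along its y
- tin_a: closed square tin, dark metal with a kraft paper band and a copper lid, 62 x 62 mm and 106 mm tall; stands on the board. Origin: centre of its underside, z up, x and y square to its sides. The three look exactly alike; weights 0.24 to 0.61 kg in all, the heaviest being at least 0.16 kg heavier than the next; which one that is changes from run to run. The block of chocolate inside is loose, with 2 mm of play sideways
- tin_b: closed square tin, dark metal with a kraft paper band and a copper lid, 62 x 62 mm and 106 mm tall; stands on the board. Origin: centre of its underside, z up, x and y square to its sides. The three look exactly alike; weights 0.24 to 0.61 kg in all, the heaviest being at least 0.16 kg heavier than the next; which one that is changes from run to run. The block of chocolate inside is loose, with 2 mm of play sideways
- tin_c: closed square tin, dark metal with a kraft paper band and a copper lid, 62 x 62 mm and 106 mm tall; stands on the board. Origin: centre of its underside, z up, x and y square to its sides. The three look exactly alike; weights 0.24 to 0.61 kg in all, the heaviest being at least 0.16 kg heavier than the next; which one that is changes from run to run. The block of chocolate inside is loose, with 2 mm of play sideways
- hopper: fixed round white hopper of the chocolate mill, 120 mm across at foot and metal rim, 80 mm tall to the top of the rim, with a red stripe and a red mark on the rim at its own -x side. Origin: centre of its underside, z up
- hopper_top (a point): centre of the hopper's rim, 80 mm above its foot; the shutter turns about the vertical line through it
- shutter_grip (a point): on the shutter's axis, half-way up its bar grip, 101 mm above the counter; its axes turn with the shutter, and its -x points to the yellow end. The bar is 60 mm long (x), 14 mm thick (y) and 30 mm tall (top 114 mm above the counter, foot on a flat grey disc, 86 mm across, whose top is 84 mm above the counter); yellow at one end, black elsewhere
- shutter (a joint): turn of the shutter, rad, anticlockwise seen from above is positive; 0 when the yellow end points at the red mark; starts between 0.5 and 1.4, stops at -0.6 and 1.9. Turns freely with slight friction (0.06 N m) and stays where it is left
- cup_left: bystander: lidded kraft paper cup, 82 mm across, 99 mm tall, left of the board. Origin: centre of its underside
- cup_back: bystander: lidded kraft paper cup, 82 mm across, 99 mm tall, between board and hopper towards the back. Origin: centre of its underside
- mug: bystander: white mug, 76 mm across, 85 mm tall, behind the hopper. Origin: centre of its underside
- jar: bystander: amber jar with a white cap, 64 mm across, 100 mm tall, at the back left. Origin: centre of its underside
- spoon: bystander: steel spoon lying flat on the robot's side of the board and hopper, along its own x, about 200 mm long. Origin: under its middle
Things that resemble listed ones, but are neither listed nor needed, are in the scene too. What is shaped like the hopper but purple is not meant.

How it is judged (in metres and radians):
On the way:
1. the shutter's yellow end points at the red mark while all three tins stand on the board (value of joint shutter between -0.15 and 0.15 rad and height (world z) of each of tin_a, tin_b, tin_c below 0.03 m), for 0.2 s.
At the end, for the whole second after the job is handed in: Shutter within 0.15 rad of the mark; heaviest tin in the fingers, still, within 0.2 rad of upright, underside over 140 mm above the counter and within 45 mm of the hopper's axis; the other two (each under 4.4 N) upright on the board within 0.1 rad (value of joint shutter between -0.15 and 0.15 rad and ((height (world z) of tin_a above 0.14 m and horizontal distance between tin_a and hopper_top below 0.045 m and angle between tin_a's own z axis and vertical below 0.2 rad and linear speed of tin_a below 0.03 m/s and contact force between the fingers and tin_a above 2 N and contact force between tin_a and board below 0.05 N and contact force between tin_a and hopper below 0.05 N and contact force between tin_a and tin_b below 0.05 N and contact force between tin_a and tin_c below 0.05 N and contact force between tin_b and board between 1.5 and 4.4 N and angle between each of tin_b, tin_c's own z axis and vertical below 0.1 rad and linear speed of each of tin_b, tin_c below 0.02 m/s and contact force between tin_c and board between 1.5 and 4.4 N) or (height (world z) of tin_b above 0.14 m and horizontal distance between tin_b and hopper_top below 0.045 m and angle between tin_b's own z axis and vertical below 0.2 rad and linear speed of tin_b below 0.03 m/s and contact force between the fingers and tin_b above 2 N and contact force between tin_b and board below 0.05 N and contact force between tin_b and hopper below 0.05 N and contact force between tin_b and tin_a below 0.05 N and contact force between tin_b and tin_c below 0.05 N and contact force between tin_a and board between 1.5 and 4.4 N and angle between each of tin_a, tin_c's own z axis and vertical below 0.1 rad and linear speed of each of tin_a, tin_c below 0.02 m/s and contact force between tin_c and board between 1.5 and 4.4 N) or (height (world z) of tin_c above 0.14 m and horizontal distance between tin_c and hopper_top below 0.045 m and angle between tin_c's own z axis and vertical below 0.2 rad and linear speed of tin_c below 0.03 m/s and contact force between the fingers and tin_c above 2 N and contact force between tin_c and board below 0.05 N and contact force between tin_c and hopper below 0.05 N and contact force between tin_c and tin_a below 0.05 N and contact force between tin_c and tin_b below 0.05 N and contact force between tin_a and board between 1.5 and 4.4 N and angle between each of tin_a, tin_b's own z axis and vertical below 0.1 rad and linear speed of each of tin_a, tin_b below 0.02 m/s and contact force between tin_b and board between 1.5 and 4.4 N))); the arm keeps its last pose, push and grip.
It fails at once if a tin is tipped over (angle between any of tin_a, tin_b, tin_c's own z axis and vertical above 0.7 rad).
It fails at once if a bystander is shifted by more than 30 mm (distance of any of cup_left, cup_back, mug, jar, spoon from where it was at the start of the episode above 0.03 m).
It also fails if it takes over 72 s, if anything falls off the work surface, if the arm or the gripper's body presses on something with over 40 N, if the wrist force passes 120 N, or if a joint passes its speed limit or range.

## Robot

A 7-joint arm with a two-finger parallel gripper is mounted at the origin on the work surface. World frame = base frame: x ahead of the robot, y to its left, z up, the work surface at z = 0. Lengths are in mm, angles in degrees, forces in N, time in s.
With the tool pointing down it reaches from about 350 to 900 mm from the base axis. Payload 7.2 kg.
Tool frame: the origin (TCP) lies midway between the tips of the shut fingers; the grasp point (between the pads) lies 19 mm behind it; z points along the fingers, y is the line along which they close (so a half turn about z gives the same grasp; the last joint's range is limited). The gripper opens to 85 mm and grips with 20 to 120 N. Pads are 22 mm wide; open, the fingers measure 114 mm over their backs; the gripper's body (76 mm by 85 mm) begins 54 mm behind the grasp point. The pads swing forward as they close: fully open they stand 13 mm farther back than shut.
Start: joints at [-77.876, 23.554, -0.728, 91.456, 0.321, 64.991, -4.71], TCP at [172.612, 600.695, 231.297] pointing down, gripper open.
Joint ranges: [-169.25, 169.25], [-16.82, 113.86], [-84.01, 82.57], [7.8, 145.47], [-59.2, 239.2], [7.22, 106.19], [-163.78, 163.78]. Speed limits (degrees/s): [136.94, 136.94, 172.46, 172.46, 180, 180, 180].

## Interface

Orientations are given as a 3x3 rotation matrix whose columns are the frame's x, y, z axes.
In Python, from rig import bot, vision, order gives the robot as it stands. The module is installed in compiled form; this text tells all that it offers.
- The arm moves only by the tool move_arm, never from a script. Its argument "rows" is a list of rows, each a list of 3 entries, a list of its own where there are three numbers: the shift along the world's x, y, z in mm, then the turn, a rotation vector about the world's x, y, z in degrees, then the gripper command: -1 is shut, 1 is fully open, values between are in proportion. In form: [[[tx, ty, tz], [wx, wy, wz], gripper], ...]. A call has 1 to 10 rows; each row shifts and turns the commanded pose from where the row before left it; what a row does not reach is not made up. A row lasts 1/12 s, in which the tool goes at most 41.7 mm and 7.16 degrees, less where a joint would pass 70% of its speed; a pose out of reach is approached as far as the arm can. A call with a gripper value outside its range is refused whole. The fingers move at their own pace and stop on an object; "force" is the grip in N (left out, the last holds). Time passes only in rows, so rows that do not move let the fingers close. It gives the time, the measured TCP pose, the force, the opening and the grip force at its end, in the units of the state.
- bot.get_state(): the state, without advancing time (a new reading comes with each control period).
- vision.grab_frame(name): name is "side" or "top"; returns the picture (384x512x3 uint8, red, green, blue); there is no depth.
- vision.camera_params(name): a dict with "intrinsics" (3x3 intrinsics, pixels), "distortion" ([k1, k2, p1, p2, k3] as OpenCV has them; the pictures are not rectified), "view" (4x4, takes a point from world to camera coordinates). Camera axes: x right, y up, looking along -z (the intrinsics and any distortion apply to the point x, -y, -z); pixel columns grow to the right and rows downward; lengths in mm; the calibration is good to about 2 mm. A picture is of the moment at which its call begins. camera_params takes no time and is no camera call.
- order.job_done(): hands the job in; it is judged then, once.
The state is a dict: "time": time; "joint_pos": joint angles; "qvel": joint speeds; "tau": joint torques, N m; "tcp_pos": TCP position; "tool_rot": TCP orientation; "contact_force": force on the tool from outside, world axes, zero at the start; "wrist_torque": the same for the moment, N m; "grip_width": finger opening in mm; "grasp_force": force on a finger pad.
Only numpy, scipy, OpenCV 4.12 (cv2) and the standard library are available. Lean on these libraries where they do the work, as an engineer would, in place of code of your own. Each camera call takes 0.05 s, during which the arm holds its last target. There are 200 camera calls.

## Working session

There is one attempt and no reset: what is moved stays moved. The work goes in short steps, Python scripts to look and compute and a tool call to move; the robot and the scene stay as the last step left them, time stands still between calls to the robot, and variables do not carry over. Pictures are saved under pics/ and viewed, at most 10 in all, crops included, and the job is handed in when it is done.

Besides the shell and the picture viewer there is one more tool, called after ">>>" as name([rows], argument=value, ...), one row to a line, values as JSON. move_arm: Moves the arm, as the interface text tells. Its arguments: {"type":"object","properties":{"rows":{"type":"array"},"force":{"type":"number"}},"required":["rows"]}

```bash
mkdir -p pics
cat > h.py <<'E'
import numpy as np, cv2
from rig import bot, vision, order
def ray(n,uv):
    p=vision.camera_params(n);K=np.array(p["intrinsics"],float);V=np.array(p["view"],float)
    q=cv2.undistortPoints(np.array(uv,float).reshape(-1,1,2),K,np.array(p["distortion"],float)).reshape(-1,2)
    d=np.c_[q[:,0],-q[:,1],-np.ones(len(q))]@V[:3,:3]
    return -V[:3,:3].T@V[:3,3],d
def onz(n,uv,z):
    o,d=ray(n,uv);return o+d*((z-o[2])/d[:,2])[:,None]
def two(a,ua,b,ub):
    o1,d1=ray(a,ua);o2,d2=ray(b,ub);out=[]
    for x,y in zip(d1,d2):
        s=np.linalg.lstsq(np.c_[x,-y],o2-o1,rcond=None)[0];p,q=o1+s[0]*x,o2+s[1]*y
        out.append(np.r_[(p+q)/2,np.linalg.norm(p-q)])
    return np.array(out)
def proj(n,P):
    p=vision.camera_params(n);K=np.array(p["intrinsics"],float);V=np.array(p["view"],float)
    c=np.array(P,float)@V[:3,:3].T+V[:3,3];c=c*[1,-1,-1]
    return cv2.projectPoints(c.reshape(-1,1,3),np.zeros(3),np.zeros(3),K,np.array(p["distortion"],float))[0].reshape(-1,2)
def save(n,f):
    im=vision.grab_frame(n);cv2.imwrite(f,im[:,:,::-1]);return im
E
python3 - <<'E'
from h import *
np.set_printoptions(precision=1,suppress=True)
for n in("side","top"):
    save(n,f"pics/{n}0.png");print(n,ray(n,[[256,192]]))
s=bot.get_state();print(s)
E
```

```text
side (array([-157.2, -782.2,  975.9]), array([[ 0.5,  0.6, -0.6]]))
top (array([ 337.2,   14.2, 1231.8]), array([[ 0.2,  0. , -1. ]]))
{'time': 0.1, 'joint_pos': array([-77.9,  23.6,  -0.7,  91.5,   0.3,  65. ,  -4.7]), 'qvel': array([-0. , -0.1, -0. , -0.2,  0. ,  0.1, -0. ]), 'tau': array([  0. , -60.2,   0.7, -30. ,   0. ,   0. ,   0. ]), 'tcp_pos': array([172.5, 600.3, 230.5]), 'tool_rot': array([[-1. ,  0.3, -0. ],
       [ 0.3,  1. , -0. ],
       [-0. , -0. , -1. ]]), 'contact_force': array([0.6, 0.5, 0. ]), 'wrist_torque': array([ 0.,  0., -0.]), 'grasp_force': 0.0, 'grip_width': 85.46052120077482}
```

View pics/top0.png

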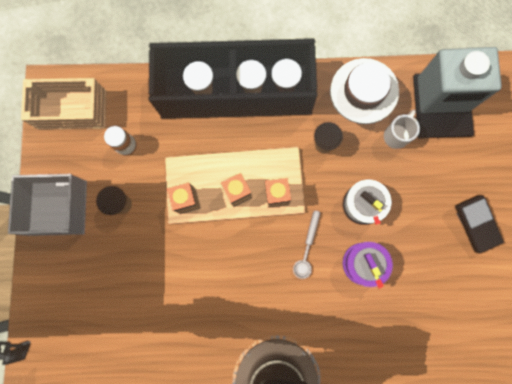

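View pics/side0.png

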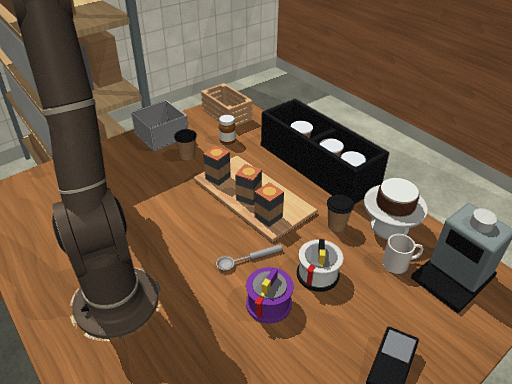

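The top view shows the tins' lids near (181,197), (236,188) and (278,191). The white hopper is at (368,202) with yellow at about (378,206) and the red mark at (377,219), and the purple decoy is below it. The side view shows the tins at (217,153), (249,172) and (269,190), and the hopper at (320,262). I'll measure these next.

Run:
```python
from h import *
np.set_printoptions(precision=1,suppress=True)
im={n:cv2.imread(f"pics/{n}0.png") for n in("side","top")}
hsv={n:cv2.cvtColor(cv2.resize(im[n],None,fx=4,fy=4,interpolation=cv2.INTER_CUBIC),cv2.COLOR_BGR2HSV) for n in im}
def blobs(n,lo,hi,roi,amin=40):
    m=cv2.inRange(hsv[n],lo,hi);k=np.zeros_like(m);x0,y0,x1,y1=[4*v for v in roi];k[y0:y1,x0:x1]=m[y0:y1,x0:x1]
    c,_=cv2.findContours(k,cv2.RETR_EXTERNAL,cv2.CHAIN_APPROX_NONE);r=[]
    for q in c:
        if cv2.contourArea(q)<amin*4: continue
        M=cv2.moments(q);r.append((np.array([M['m10'],M['m01']])/M['m00']/4-.375,cv2.contourArea(q)/16,q[:,0]/4-.375))
    return sorted(r,key=lambda t:t[0][0])
for n,roi in(("top",(160,170,300,220)),("side",(195,135,295,230))):
    # yellow-orange circle on lid and lid itself
    for nm,lo,hi in(("disc",(13,170,215),(24,255,255)),("lid",(3,120,130),(13,255,255))):
        print(n,nm,[(b[0],round(b[1],1)) for b in blobs(n,lo,hi,roi)])
for n,roi in(("top",(335,170,400,230)),("side",(290,230,350,295))):
    for nm,lo,hi in(("yel",(24,130,120),(35,255,255)),("red",(0,180,100),(5,255,255))):
        print(n,nm,[(b[0],round(b[1],1)) for b in blobs(n,lo,hi,roi,5)])
for n,r in(("top",(150,140,410,290)),("side",(190,130,360,330))):
    c=im[n][r[1]:r[3],r[0]:r[2]];cv2.imwrite(f"pics/{n}_c.png",cv2.resize(c,None,fx=3,fy=3,interpolation=cv2.INTER_CUBIC))
```

```text
top disc []
top lid [(array([162.1, 177.4]), 44.3), (array([162.9, 203.9]), 62.8), (array([179.9, 195.8]), 557.6), (array([236.1, 187.8]), 500.4), (array([276.3, 217.5]), 174.8), (array([277.3, 190.8]), 549.9)]
side disc []
side lid [(array([196.8, 219.4]), 16.5), (array([199.8, 226.1]), 10.1), (array([202.5, 191.7]), 10.0), (array([203.8, 207.2]), 20.9), (array([211.2, 138.4]), 17.8), (array([213.4, 215. ]), 12.0), (array([216.1, 152.1]), 216.4), (array([220.8, 205.9]), 16.6), (array([221.9, 222.8]), 58.1), (array([230.7, 223. ]), 30.6), (array([242.1, 156.2]), 12.2), (array([248. , 149.4]), 34.1), (array([250.4, 159.6]), 18.1), (array([251.7, 171. ]), 302.5), (array([253.4, 140. ]), 14.7), (array([258.3, 146.2]), 11.7), (array([268.9, 191.3]), 278.2), (array([270., 158.]), 18.1), (array([276.9, 167.2]), 10.3), (array([281.2, 181.2]), 43.1)]
top yel [(array([377.1, 204.8]), 46.8)]
top red []
side yel [(array([321.6, 256.1]), 67.8)]
side red [(array([308.7, 278.8]), 29.4), (array([310.4, 268.4]), 32.9)]
```

View pics/top_c.png

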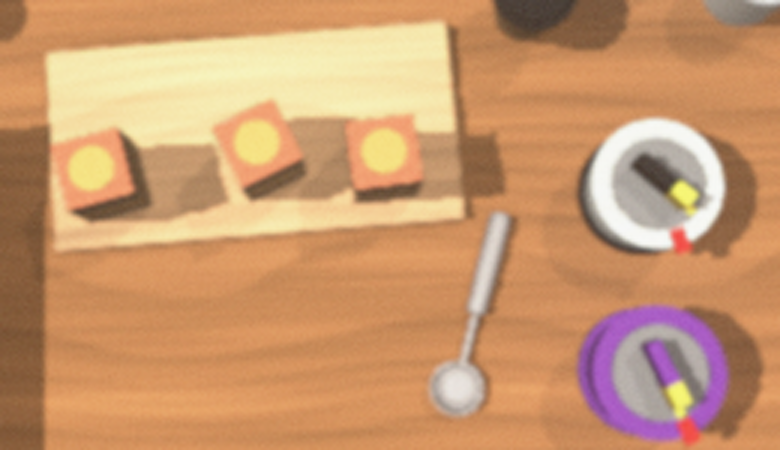

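View pics/side_c.png

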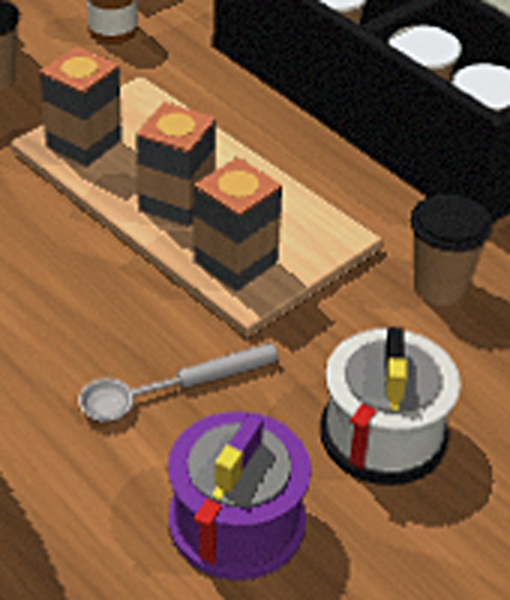

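The top crop shows the lid discs at (91,167), (257,143) and (384,151), a black and yellow bar from (640,160) to (690,195), and the red mark at (681,241). In the side crop the discs are at (78,67), (177,125) and (238,184), and the bar runs from (395,340) to (397,375).

```bash
cat > m.py <<'E'
from h import *
np.set_printoptions(precision=1,suppress=True)
im={n:cv2.imread(f"pics/{n}0.png") for n in("side","top")}
def cen(n,p,r,f):
    x,y=np.round(p).astype(int);c=cv2.cvtColor(im[n][y-r:y+r+1,x-r:x+r+1],cv2.COLOR_BGR2HSV).astype(int)
    m=f(c[...,0],c[...,1],c[...,2]);v,u=np.nonzero(m);return np.array([u.mean()+x-r,v.mean()+y-r]),m.sum()
def main():
    disc=lambda h,s,v:(h>=17)&(h<=32)&(v>150)&(s>90)
    T=[cen("top",p,6,disc) for p in[(180.3,195.7),(235.7,187.7),(278,190.3)]]
    S=[cen("side",p,r,disc) for p,r in[((216,152.3),7),((249,171.7),6),((269.3,191.3),7)]]
    print("discs",[t[1] for t in T+S]);P=two("top",[t[0] for t in T],"side",[t[0] for t in S]);print(P)
    print("at z124",onz("top",[t[0] for t in T],124))
    C=np.array([[[53,146],[121,129],[135,187],[70,206]],[[213,127],[274,100],[303,155],[244,184]],[[346,122],[412,115],[421,182],[354,189]]])/3.+[150-.33,140-.33]
    for c in C:
        q=onz("top",c,124)[:,:2];e=np.roll(q,-1,0)-q
        print("ctr",q.mean(0),"yaw",[(np.degrees(np.arctan2(*v[::-1]))+45)%90-45 for v in e],np.linalg.norm(e,axis=1))
    # hopper
    yel=lambda h,s,v:(h>=24)&(h<=36)&(s>110)&(v>110)
    c=cv2.cvtColor(im["top"],cv2.COLOR_BGR2HSV);m=((c[...,1]<40)&(c[...,2]>190)).astype(np.uint8)
    m[:170]=0;m[235:]=0;m[:,:335]=0;m[:,405:]=0
    k,_=cv2.findContours(m,cv2.RETR_EXTERNAL,cv2.CHAIN_APPROX_NONE);k=max(k,key=cv2.contourArea);h=cv2.convexHull(k)[:,0]
    q=onz("top",h,80)[:,:2]
    A=np.c_[2*q,np.ones(len(q))];s=np.linalg.lstsq(A,(q**2).sum(1),rcond=None)[0];print("rim c",s[:2],"R",np.sqrt(s[2]+s[:2]@s[:2]))
    R=two("top",[[150+681/3-.3,140+241/3-.3]],"side",[[190+362/3-.3,130+412/3-.3]]);print("mark",R,onz("top",[[150+681/3-.3,140+241/3-.3]],80))
    b=np.array([[640,160],[690,195]])/3+[149.7,139.7];B=onz("top",b,114);print("bar far,yel",B)
    print("two bar ctr",two("top",[[150+665/3-.3,140+176/3-.3]],"side",[[190+396/3-.3,130+352/3-.3]]))
    mm=onz("top",[[150+681/3-.3,140+241/3-.3]],80)[0,:2]-s[:2];d=B[1,:2]-B[0,:2]
    print("angles mark,bar",np.degrees(np.arctan2(mm[1],mm[0])),np.degrees(np.arctan2(d[1],d[0])))
    for n,uv in(("cup",(328/1.,137)),("cupl",(111,200)),("jar",(117,136)),("mug",(404,130))): print(n,onz("top",[uv],95)[0])
    print("spoon",onz("top",[(500/3+150,215/3+140),(457/3+150,390/3+140)],8))
    b=np.array([[47,53],[446,22],[465,218],[56,250]])/3+[149.7,139.7];print("board",onz("top",b,18))
    b2=np.array([[12,147],[135,78],[382,243],[250,330]])/3+[189.7,129.7];print(two("top",b[[3,0,1,2]],"side",b2))
main()
E
python3 m.py
```

```text
discs [np.int64(160), np.int64(152), np.int64(159), np.int64(62), np.int64(71), np.int64(97)]
[[507.7 246.8 121.6   0.2]
 [526.1  96.6 123.5   0.6]
 [515.9 -16.1 126.1   0.1]]
at z124 [[507.2 246.4 124. ]
 [525.8  96.8 124. ]
 [516.3 -16.2 124. ]]
ctr [508.6 242.9] yaw [np.float64(12.85465914400136), np.float64(13.385340299543827), np.float64(15.044821245162325), np.float64(16.028981243712664)] [62.3 54.3 59.7 56.7]
ctr [527.8  96.4] yaw [np.float64(22.837955575671018), np.float64(26.291167413724253), np.float64(25.01106942369944), np.float64(27.427243841685367)] [59.9 56.7 58.6 59. ]
ctr [515.4 -15. ] yaw [np.float64(4.611087446794784), np.float64(5.621519408957454), np.float64(4.528382896795506), np.float64(5.255344080869783)] [59.5 61.1 59.9 61. ]
rim c [ 486.3 -266.3] R 60.204400663375
mark [[ 432.5 -283.7   84.8    0.2]] [[ 432.8 -284.9   80. ]]
bar far,yel [[ 503.4 -244.6  114. ]
 [ 470.8 -286.8  114. ]]
two bar ctr [[ 488.5 -266.6  109.     1.4]]
angles mark,bar -160.81415087822634 -127.76993179241393
cup [ 667.  -161.3   95. ]
cupl [505.1 440.8  95. ]
jar [685.9 429.3  95. ]
mug [ 680.4 -372.1   95. ]
spoon [[ 467.5 -131.     8. ]
 [ 300.7  -82.5    8. ]]
board [[640.4 312.6  18. ]
 [661.2 -83.9  18. ]
 [465.3 -95.1  18. ]
 [444.5 301.8  18. ]]
[[446.1 305.3   2.5   0.5]
 [638.8 316.7  10.1   8.3]
 [663.6 -84.6   8.5   0.4]
 [466.9 -96.3  11.4   2.1]]
```

>>> move_arm([
  [[27,-30,2],[0,0,-5],1],
  [[27,-30,2],[0,0,-5],1],
  [[27,-30,2],[0,0,-5],1],
  [[27,-30,2],[0,0,-5],1],
  [[27,-30,2],[0,0,-5],1],
  [[27,-30,2],[0,0,-5],1],
  [[27,-30,2],[0,0,-5],1],
  [[27,-30,2],[0,0,-5],1],
  [[27,-30,2],[0,0,-5],1],
  [[27,-30,2],[0,0,-5],1],
], force=60)

```text
time: 0.93
tcp_pos: [443.4, 298.9, 251.4]
tool_rot: [[-0.402, 0.915, -0.0], [0.915, 0.402, 0.0], [0.0, -0.0, -1.0]]
contact_force: [0.2, 0.3, -0.2]
grip_width: 85.2
grasp_force: 0.0
```

>>> move_arm([
  [[5,-35,0],[0,0,-4],1],
  [[5,-35,0],[0,0,-4],1],
  [[5,-35,0],[0,0,-4],1],
  [[5,-35,0],[0,0,-4],1],
  [[5,-35,0],[0,0,-4],1],
  [[5,-35,0],[0,0,-4],1],
  [[5,-35,0],[0,0,-4],1],
  [[5,-35,0],[0,0,-4],1],
  [[0,-35,0],[0,0,-4],1],
  [[0,-35,0],[0,0,-4],1],
])

```text
time: 1.77
tcp_pos: [482.3, -51.0, 251.2]
tool_rot: [[0.279, 0.96, -0.0], [0.96, -0.279, 0.0], [-0.0, -0.0, -1.0]]
contact_force: [1.4, 0.6, -0.1]
grip_width: 85.5
grasp_force: 0.0
```

>>> move_arm([
  [[0,-30,0],[0,0,-3],1],
  [[1,-31,0],[0,0,-3],1],
  [[1,-31,0],[0,0,-3],1],
  [[1,-31,0],[0,0,-3],1],
  [[1,-31,0],[0,0,-3],1],
  [[1,-31,0],[0,0,-3.5],1],
  [[0,-30,0],[0,0,-3],1],
  [[0,0,-40],[0,0,0],1],
  [[0,0,-30],[0,0,0],1],
  [[0,0,0],[0,0,0],1],
])

```text
time: 2.6
tcp_pos: [484.5, -262.8, 176.1]
tool_rot: [[0.61, 0.792, -0.008], [0.792, -0.61, 0.003], [-0.003, -0.008, -1.0]]
contact_force: [-1.0, 1.1, -0.2]
grip_width: 85.2
grasp_force: 0.0
```

Run:
```python
from h import *
print(bot.get_state()["tcp_pos"])
a=cv2.imread("pics/top0.png")
for n,(cx,cy) in(("top",(368,190)),("side",(325,245))):
    im=save(n,f"pics/{n}1.png")[:,:,::-1]
    c=im[cy-50:cy+50,cx-65:cx+65];cv2.imwrite(f"pics/{n}1c.png",cv2.resize(c,None,fx=4,fy=4,interpolation=cv2.INTER_CUBIC))
cv2.imwrite("pics/p1.png",np.vstack([cv2.resize(cv2.imread(f"pics/{n}1c.png"),(390,300)) for n in("top","side")]))
```

```text
[ 484.48412187 -262.80984028  176.0763348 ]
```

View pics/p1.png

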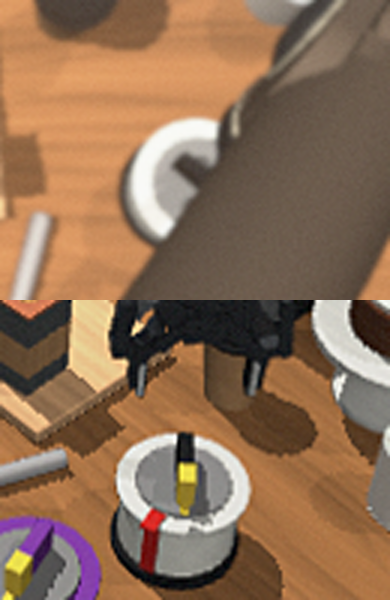

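The fingers are at about (138,385) and (255,385) in the side part, straddling the bar at (186,470). I'll go down, grip, and turn it.

>>> move_arm([
  [[1,-2,-25],[0,0,0],1],
  [[1,-1,-25],[0,0,0],1],
  [[0,0,-20],[0,0,0],1],
  [[0,0,-14],[0,0,0],1],
  [[0,0,0],[0,0,0],-1],
  [[0,0,0],[0,0,0],-1],
  [[0,0,0],[0,0,0],-1],
  [[0,0,0],[0,0,0],-1],
  [[0,0,0],[0,0,0],-1],
  [[0,0,0],[0,0,0],-1],
], force=25)

```text
time: 3.53
tcp_pos: [487.4, -265.5, 97.8]
tool_rot: [[0.609, 0.793, -0.004], [0.793, -0.609, 0.004], [0.001, -0.006, -1.0]]
contact_force: [-6.9, 6.1, 27.2]
grip_width: 13.6
grasp_force: 31.5
```

>>> move_arm([
  [[0,0,4],[0,0,0],-1],
  [[0,0,1],[0,0,-3],-1],
  [[0,0,0],[0,0,-4],-1],
  [[0,0,0],[0,0,-5],-1],
  [[0,0,0],[0,0,-5],-1],
  [[0,0,0],[0,0,-5],-1],
  [[0,0,0],[0,0,-5],-1],
  [[0,0,0],[0,0,-4],-1],
  [[0,0,0],[0,0,-2],-1],
  [[0,0,0],[0,0,0],-1],
])

```text
time: 4.37
tcp_pos: [487.9, -266.5, 99.9]
tool_rot: [[0.944, 0.331, -0.004], [0.331, -0.944, -0.0], [-0.004, -0.001, -1.0]]
contact_force: [3.5, -4.7, -26.4]
grip_width: 13.2
grasp_force: 26.2
```

>>> move_arm([
  [[0,0,0],[0,0,0],1],
  [[0,0,0],[0,0,0],1],
  [[0,0,0],[0,0,0],1],
  [[0,0,15],[0,0,0],1],
  [[0,0,40],[0,0,0],1],
  [[0,0,40],[0,0,0],1],
  [[0,0,40],[0,0,0],1],
  [[0,25,0],[0,0,6],1],
  [[0,40,0],[0,0,7],1],
  [[0,40,0],[0,0,7],1],
])

```text
time: 5.2
tcp_pos: [489.8, -162.6, 238.9]
tool_rot: [[0.77, 0.638, 0.004], [0.638, -0.77, -0.0], [0.003, 0.002, -1.0]]
contact_force: [1.3, 1.0, -1.1]
grip_width: 85.4
grasp_force: 0.0
```

>>> move_arm([
  [[4,35,0],[0,0,7],1],
  [[5,35,0],[0,0,7],1],
  [[5,35,0],[0,0,7],1],
  [[5,30,0],[0,0,7],1],
  [[5,5,0],[0,0,7],1],
  [[4,5,0],[0,0,7],1],
  [[0,0,0],[0,0,7],1],
  [[0,0,0],[0,0,6.8],1],
  [[0,0,0],[0,0,0],1],
  [[0,0,0],[0,0,0],1],
], force=60)

```text
time: 6.03
tcp_pos: [517.8, -17.7, 238.0]
tool_rot: [[-0.088, 0.996, 0.001], [0.996, 0.088, 0.001], [0.001, 0.001, -1.0]]
contact_force: [-0.3, 0.2, -0.2]
grip_width: 85.5
grasp_force: 0.0
```

Run:
```python
from h import *
np.set_printoptions(precision=1,suppress=True)
im=save("top","pics/top2.png");s=save("side","pics/side2.png")
c=cv2.resize(im[160:245,325:410,::-1],None,fx=4.5,fy=4.5,interpolation=cv2.INTER_CUBIC);d=cv2.resize(s[130:300,180:350,::-1],(382,382),interpolation=cv2.INTER_CUBIC)
cv2.imwrite("pics/p2.png",np.hstack([c,d]));print(c.shape,d.shape)
h=cv2.cvtColor(im,cv2.COLOR_RGB2HSV).astype(int)
for nm,m in(("yel",(h[...,0]>=23)&(h[...,0]<=36)&(h[...,1]>110)&(h[...,2]>110)),("red",((h[...,0]<=4)|(h[...,0]>175))&(h[...,1]>150)&(h[...,2]>150))):
    m[:175]=0;m[230:]=0;m[:,340:]&=True;m[:,:340]=0;m[:,400:]=0
    v,u=np.nonzero(m);q=onz("top",[[u.mean(),v.mean()]],112 if nm=="yel" else 80)[0];e=q[:2]-[487,-266.3];print(nm,len(u),u.mean(),v.mean(),q,np.degrees(np.arctan2(e[1],e[0])))
```

```text
(382, 382, 3) (382, 382, 3)
yel 74 374.0810810810811 206.8918918918919 [ 465.5 -272.   112. ] -165.03864971599918
red 25 376.56 220.36 [ 431.9 -284.5   80. ] -161.71043657081495
```

View pics/p2.png

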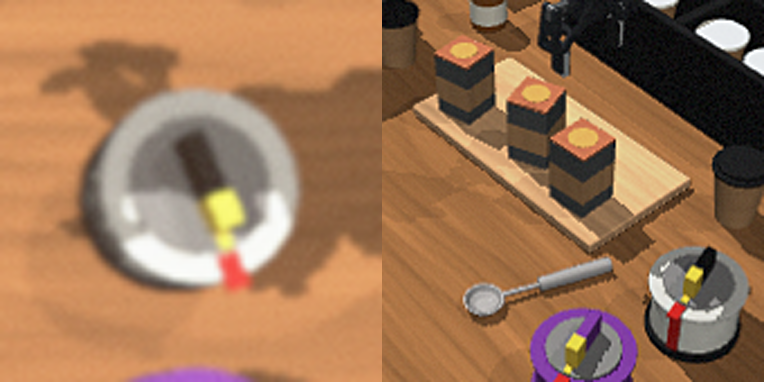

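The shutter's yellow end points at the red mark: yellow at (225,212), nub and mark at (236,272). The tins are unmoved. Next I'll weigh tin 3.

>>> move_arm([
  [[-1,1,-35],[0,0,0],1],
  [[-1,1,-35],[0,0,0],1],
  [[0,0,-35],[0,0,0],1],
  [[0,0,-35],[0,0,0],1],
  [[0,0,-24],[0,0,0],1],
  [[0,0,0],[0,0,0],1],
  [[0,0,0],[0,0,0],-1],
  [[0,0,0],[0,0,0],-1],
  [[0,0,0],[0,0,0],-1],
  [[0,0,0],[0,0,0],-1],
], force=60)

```text
time: 6.97
tcp_pos: [516.5, -15.5, 75.1]
tool_rot: [[-0.091, 0.996, 0.003], [0.996, 0.091, 0.0], [0.0, 0.003, -1.0]]
contact_force: [-2.5, -1.4, 4.3]
grip_width: 61.5
grasp_force: 67.6
```

Gripped at 61.5 mm. Lifting it 25 mm and letting it settle.

>>> move_arm([
  [[0,0,5],[0,0,0],-1],
  [[0,0,10],[0,0,0],-1],
  [[0,0,10],[0,0,0],-1],
  [[0,0,0],[0,0,0],-1],
  [[0,0,0],[0,0,0],-1],
  [[0,0,0],[0,0,0],-1],
  [[0,0,0],[0,0,0],-1],
  [[0,0,0],[0,0,0],-1],
])

```text
time: 7.63
tcp_pos: [515.3, -15.3, 97.9]
tool_rot: [[-0.092, 0.996, -0.001], [0.996, 0.092, -0.0], [-0.0, -0.001, -1.0]]
contact_force: [0.4, 0.5, -4.8]
grip_width: 61.6
grasp_force: 67.0
```

>>> move_arm([
  [[0,0,0],[0,0,0],-1],
  [[0,0,0],[0,0,0],-1],
  [[0,0,0],[0,0,0],-1],
])

```text
time: 7.88
tcp_pos: [515.5, -15.4, 98.1]
tool_rot: [[-0.092, 0.996, -0.0], [0.996, 0.092, -0.0], [-0.0, -0.0, -1.0]]
contact_force: [-0.0, 0.2, -4.8]
grip_width: 61.3
grasp_force: 67.0
```

>>> move_arm([
  [[0,0,-10],[0,0,0],-1],
  [[0,0,-8],[0,0,0],-1],
  [[0,0,-4],[0,0,0],-1],
  [[0,0,-2],[0,0,0],-1],
  [[0,0,0],[0,0,0],-1],
  [[0,0,0],[0,0,0],1],
  [[0,0,0],[0,0,0],1],
  [[0,0,0],[0,0,0],1],
  [[0,0,15],[0,0,0],1],
  [[0,0,40],[0,0,0],1],
])

```text
time: 8.72
tcp_pos: [512.8, -15.1, 126.0]
tool_rot: [[-0.092, 0.996, -0.008], [0.996, 0.092, -0.002], [-0.001, -0.008, -1.0]]
contact_force: [0.8, 1.0, -0.2]
grip_width: 85.5
grasp_force: 0.0
```

>>> move_arm([
  [[0,0,40],[0,0,0],1],
  [[3,20,0],[0,0,5],1],
  [[3,30,0],[0,0,5],1],
  [[3,32,0],[0,0,5],1],
  [[2.5,30,0],[0,0,5],1],
  [[0,0,0],[0,0,0],1],
  [[0,0,0],[0,0,0],1],
  [[0,0,0],[0,0,0],1],
])

```text
time: 9.38
tcp_pos: [527.1, 96.0, 169.1]
tool_rot: [[-0.426, 0.905, -0.0], [0.905, 0.426, -0.001], [-0.001, -0.0, -1.0]]
contact_force: [0.7, -0.9, 0.1]
grip_width: 85.6
grasp_force: 0.0
```

Run:
```python
from h import *
s=save("side","pics/side3.png");save("top","pics/top3.png")
cv2.imwrite("pics/p3.png",cv2.resize(s[90:250,170:330,::-1],(600,600),interpolation=cv2.INTER_CUBIC))
```

```text
(no output)
```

View pics/p3.png

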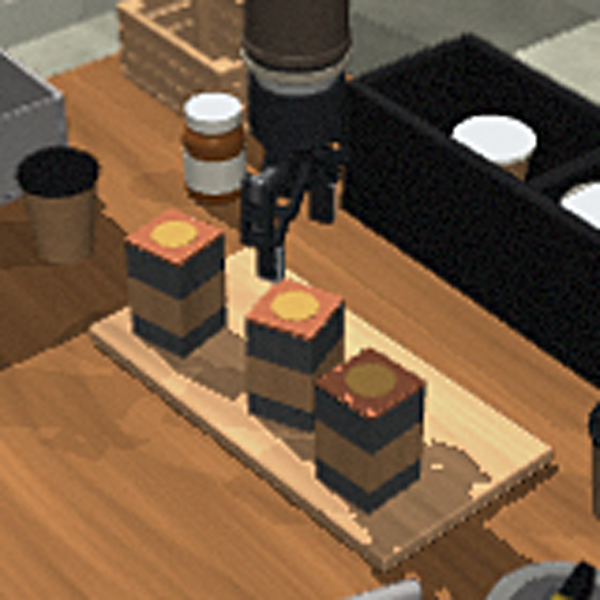

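All three tins stand upright, with their lids at (175,237), (295,307) and (370,378). The fingers at (268,265) and (325,215) are over tin 2, the middle one.

>>> move_arm([
  [[0,0,-35],[0,0,0],1],
  [[0,0,-35],[0,0,0],1],
  [[0,0,-25],[0,0,0],1],
  [[0,0,0],[0,0,0],1],
  [[0,0,0],[0,0,0],-1],
  [[0,0,0],[0,0,0],-1],
  [[0,0,0],[0,0,0],-1],
  [[0,0,0],[0,0,0],-1],
  [[0,0,0],[0,0,0],-1],
], force=60)

```text
time: 10.23
tcp_pos: [528.1, 96.4, 76.0]
tool_rot: [[-0.426, 0.905, 0.003], [0.905, 0.426, 0.001], [-0.0, 0.003, -1.0]]
contact_force: [-1.7, -2.4, 8.1]
grip_width: 61.6
grasp_force: 67.7
```

>>> move_arm([
  [[0,0,5],[0,0,0],-1],
  [[0,0,10],[0,0,0],-1],
  [[0,0,10],[0,0,0],-1],
  [[0,0,0],[0,0,0],-1],
  [[0,0,0],[0,0,0],-1],
  [[0,0,0],[0,0,0],-1],
  [[0,0,0],[0,0,0],-1],
  [[0,0,0],[0,0,0],-1],
  [[0,0,0],[0,0,0],-1],
  [[0,0,0],[0,0,0],-1],
])

```text
time: 11.07
tcp_pos: [527.0, 96.6, 99.0]
tool_rot: [[-0.427, 0.904, -0.0], [0.904, 0.427, -0.0], [-0.0, -0.001, -1.0]]
contact_force: [0.2, 0.6, -3.0]
grip_width: 61.2
grasp_force: 66.7
```

>>> move_arm([
  [[0,0,-10],[0,0,0],-1],
  [[0,0,-8],[0,0,0],-1],
  [[0,0,-4],[0,0,0],-1],
  [[0,0,-2],[0,0,0],-1],
  [[0,0,0],[0,0,0],-1],
  [[0,0,0],[0,0,0],1],
  [[0,0,0],[0,0,0],1],
  [[0,0,0],[0,0,0],1],
  [[0,0,15],[0,0,0],1],
  [[0,0,40],[0,0,0],1],
])

```text
time: 11.9
tcp_pos: [524.0, 96.3, 126.5]
tool_rot: [[-0.427, 0.904, -0.008], [0.904, 0.427, -0.003], [0.0, -0.009, -1.0]]
contact_force: [0.2, 1.5, 0.8]
grip_width: 85.6
grasp_force: 0.0
```

>>> move_arm([
  [[0,0,40],[0,0,0],1],
  [[-4,30,0],[0,0,-3],1],
  [[-5,40,0],[0,0,-3],1],
  [[-5,40,0],[0,0,-3],1],
  [[-5,38,0],[0,0,-2],1],
  [[0,0,0],[0,0,0],1],
  [[0,0,0],[0,0,0],1],
  [[0,0,0],[0,0,0],1],
])

```text
time: 12.57
tcp_pos: [508.1, 244.4, 169.9]
tool_rot: [[-0.247, 0.969, -0.0], [0.969, 0.247, -0.001], [-0.001, -0.0, -1.0]]
contact_force: [-0.0, -0.7, 0.2]
grip_width: 85.1
grasp_force: 0.0
```

>>> move_arm([
  [[0,0,-35],[0,0,0],1],
  [[0,0,-35],[0,0,0],1],
  [[0,0,-26],[0,0,0],1],
  [[0,0,0],[0,0,0],1],
  [[0,0,0],[0,0,0],-1],
  [[0,0,0],[0,0,0],-1],
  [[0,0,0],[0,0,0],-1],
  [[0,0,0],[0,0,0],-1],
  [[0,0,0],[0,0,0],-1],
])

```text
time: 13.32
tcp_pos: [509.2, 244.7, 76.0]
tool_rot: [[-0.246, 0.969, 0.002], [0.969, 0.246, 0.001], [0.001, 0.003, -1.0]]
contact_force: [-1.9, -2.1, 7.4]
grip_width: 61.6
grasp_force: 65.8
```

>>> move_arm([
  [[0,0,5],[0,0,0],-1],
  [[0,0,10],[0,0,0],-1],
  [[0,0,10],[0,0,0],-1],
  [[0,0,0],[0,0,0],-1],
  [[0,0,0],[0,0,0],-1],
  [[0,0,0],[0,0,0],-1],
  [[0,0,0],[0,0,0],-1],
  [[0,0,0],[0,0,0],-1],
  [[0,0,0],[0,0,0],-1],
  [[0,0,0],[0,0,0],-1],
])

```text
time: 14.15
tcp_pos: [508.0, 244.6, 99.0]
tool_rot: [[-0.246, 0.969, -0.0], [0.969, 0.246, -0.0], [-0.0, -0.0, -1.0]]
contact_force: [-0.7, -0.1, -2.3]
grip_width: 60.9
grasp_force: 65.6
```

The weights read 4.8, 3.0 and 2.3 N, so tin 3 (nearest the hopper) is the heaviest. I'll put this one back and fetch tin 3.

>>> move_arm([
  [[0,0,-10],[0,0,0],-1],
  [[0,0,-8],[0,0,0],-1],
  [[0,0,-4],[0,0,0],-1],
  [[0,0,-2],[0,0,0],-1],
  [[0,0,0],[0,0,0],-1],
  [[0,0,0],[0,0,0],1],
  [[0,0,0],[0,0,0],1],
  [[0,0,0],[0,0,0],1],
  [[0,0,15],[0,0,0],1],
  [[0,0,40],[0,0,0],1],
])

```text
time: 14.98
tcp_pos: [505.1, 243.5, 126.2]
tool_rot: [[-0.247, 0.969, -0.007], [0.969, 0.247, -0.005], [-0.003, -0.008, -1.0]]
contact_force: [-0.7, 1.1, -0.3]
grip_width: 85.5
grasp_force: 0.0
```

>>> move_arm([
  [[0,0,41],[0,0,0],1],
  [[0,-20,0],[0,0,-1],1],
  [[1,-40,0],[0,0,-1],1],
  [[1,-40,0],[0,0,-1],1],
  [[2,-40,0],[0,0,-2],1],
  [[2,-40,0],[0,0,-2],1],
  [[1,-40,0],[0,0,-1],1],
  [[0,-40,0],[0,0,-1],1],
  [[0,0,0],[0,0,0],1],
  [[0,0,0],[0,0,0],1],
])

```text
time: 15.82
tcp_pos: [515.1, -18.2, 171.4]
tool_rot: [[-0.086, 0.996, 0.001], [0.996, 0.086, -0.001], [-0.001, 0.001, -1.0]]
contact_force: [-0.4, 0.5, -0.6]
grip_width: 85.3
grasp_force: 0.0
```

Run:
```python
from h import *
s=save("side","pics/side4.png")
cv2.imwrite("pics/p4.png",cv2.resize(s[90:250,170:330,::-1],(600,600),interpolation=cv2.INTER_CUBIC))
print(bot.get_state()["tcp_pos"])
```

```text
[515.14735997 -15.9332227  171.18861586]
```

View pics/p4.png

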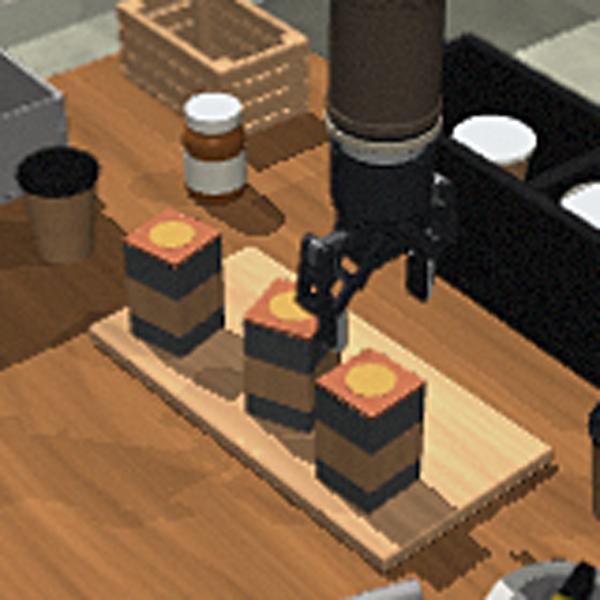

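All tins stand upright in place, with lids at (173,235), (292,305) and (370,380). The gripper is over the nearest one.

>>> move_arm([
  [[0,0,-35],[0,0,0],1],
  [[0,0,-35],[0,0,0],1],
  [[0,0,-27],[0,0,0],1],
  [[0,0,0],[0,0,0],1],
  [[0,0,0],[0,0,0],-1],
  [[0,0,0],[0,0,0],-1],
  [[0,0,0],[0,0,0],-1],
  [[0,0,0],[0,0,0],-1],
  [[0,0,0],[0,0,0],-1],
], force=70)

```text
time: 16.62
tcp_pos: [515.8, -14.8, 75.7]
tool_rot: [[-0.092, 0.996, 0.002], [0.996, 0.092, 0.001], [0.001, 0.002, -1.0]]
contact_force: [-3.3, 0.8, 6.7]
grip_width: 61.5
grasp_force: 80.2
```

>>> move_arm([
  [[0,0,5],[0,0,0],-1],
  [[0,0,12],[0,0,0],-1],
  [[0,0,18],[0,0,0],-1],
  [[0,0,25],[0,0,0],-1],
  [[0,0,25],[0,0,0],-1],
  [[0,0,25],[0,0,0],-1],
  [[0,0,20],[0,0,0],-1],
  [[0,0,12],[0,0,0],-1],
  [[0,0,6],[0,0,0],-1],
  [[0,0,0],[0,0,0],-1],
])

```text
time: 17.45
tcp_pos: [515.7, -15.5, 224.0]
tool_rot: [[-0.092, 0.996, 0.003], [0.996, 0.092, 0.001], [0.001, 0.003, -1.0]]
contact_force: [0.6, -0.5, -5.1]
grip_width: 61.1
grasp_force: 79.4
```

>>> move_arm([
  [[-1,-8,0],[0,0,-2],-1],
  [[-2,-16,0],[0,0,-2],-1],
  [[-3,-24,0],[0,0,-2],-1],
  [[-3,-25,0],[0,0,-2],-1],
  [[-3,-25,0],[0,0,-2],-1],
  [[-3,-25,0],[0,0,-2],-1],
  [[-3,-25,0],[0,0,-2],-1],
  [[-3,-25,0],[0,0,-2],-1],
  [[-3,-25,0],[0,0,-2],-1],
  [[-2,-24,0],[0,0,-2],-1],
])

```text
time: 18.28
tcp_pos: [487.0, -240.3, 221.3]
tool_rot: [[0.26, 0.966, -0.002], [0.966, -0.26, -0.0], [-0.001, -0.002, -1.0]]
contact_force: [0.7, 1.1, -4.9]
grip_width: 61.5
grasp_force: 79.2
```

>>> move_arm([
  [[-1,-15,0],[0,0,0],-1],
  [[-1,-9,0],[0,0,0],-1],
  [[0,-4,0],[0,0,0],-1],
  [[0,0,0],[0,0,0],-1],
  [[0,0,0],[0,0,0],-1],
  [[0,0,0],[0,0,0],-1],
  [[0,0,0],[0,0,0],-1],
  [[0,0,0],[0,0,0],-1],
  [[0,0,0],[0,0,0],-1],
  [[0,0,0],[0,0,0],-1],
])

```text
time: 19.12
tcp_pos: [487.3, -264.9, 222.4]
tool_rot: [[0.254, 0.967, 0.0], [0.967, -0.254, 0.0], [0.0, 0.0, -1.0]]
contact_force: [0.8, -0.1, -4.6]
grip_width: 61.3
grasp_force: 79.3
```

Run:
```python
from h import *
s=save("side","pics/side5.png")
cv2.imwrite("pics/p5.png",cv2.resize(s[120:330,180:390,::-1],(600,600),interpolation=cv2.INTER_CUBIC))
q=bot.get_state();print(q["tcp_pos"],q["contact_force"],q["grasp_force"],q["qvel"])
```

```text
[ 487.23838616 -264.9992177   222.34384668] [-0.36445578  0.68679527 -4.79155684] 79.28387224674225 [ 0.14233169  0.03468372  0.06691984 -0.03810041 -0.04745889  0.07294297
  0.01356674]
```

View pics/p5.png

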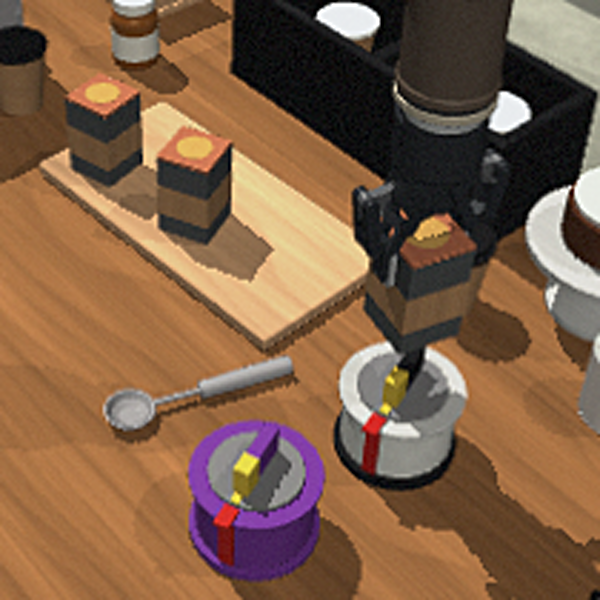

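The tin at (420,285) hangs upright over the hopper. The yellow end at (397,385) points at the mark at (373,425), and the other two tins stand on the board at (103,130) and (195,185). Handing in.

```bash
python3 -c "
from rig import order
print(order.job_done())"
```

```text
the job is handed in; nothing more can be done
None
```

I turned the shutter to the red mark and handed the job in with the heaviest tin (4.8 N against 3.0 and 2.3 N) held upright about 8 cm above the middle of the hopper and the other two on the board; the hand-in returned no verdict.

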